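Fit the flatted arbor into its bracket

TASK

Pick up the arbor whose shank and grip have two flats, turn it so that the flats match the flat-sided hole of the bracket, and lower its shank through that hole (do not drop it in) until the collar rests on the bracket; then let go. Leave the round arbor standing where it is.

Things in the scene. Friction and masses are not known exactly. Their poses are not given: they have to be found in the camera images.
- flat_arbor_center (a point): Mid-height of the loose dark steel arbor with flats, 80 mm tall, standing on its shank, on its axis, 40 mm above its foot. Below: shank 44 x 24 mm (24 across flats), last 8 mm tapering to 34 x 14. Above: round collar 66 mm wide, 8 thick, then grip 8 to 40 mm above this point, 40 x 24 mm. z up; all flats run along x and face +y and -y: pinch across y. Half a turn about z is the same. ~0.4 kg.
- flat_hole (a point): Centre of the flat-sided through hole, at the top face of its fixed aluminium bridge bracket. Hole 54 mm along x, 34 mm across flats (y); z up. Plate 90 (x) x 100 (y) x 12 mm, top 56 mm above the bench, open beneath between legs at +y and -y; four 3 mm high screw heads near its corners. With the flatted arbor home, its centre lies at this point, its x along this x (either way).
- round_arbor_center (a point): Mid-height of the other loose dark steel arbor, a bystander standing upright: same height, collar and like mass, but its shank (44 mm) and grip (30 mm) are plain round, without flats. On its axis, 40 mm above its foot. Leave it alone.
- round_hole (a point): Centre of the hole, at the top face, of the other fixed bracket: same size and height, but the hole is plain round, 54 mm wide. Not used; the flatted arbor does not belong there.
Things that resemble listed ones, but are neither listed nor needed, are in the scene too. Leave any orange, pink or purple look-alike of the part that bears flat_arbor_center alone.

How it is judged:
By the outcome, as a careful person would: the job done as asked, in the order asked, and still so for the second after the job is handed in, with the robot touching nothing.
It also fails if it takes over 32 s, if anything falls off the work surface, if the arm or the gripper's body presses on something with over 40 N, if the wrist force passes 120 N, or if a joint passes its speed limit or range.

ROBOT

A 6-joint arm with a two-finger parallel gripper is mounted at the origin on a cart in front of the work surface, level with it; the furniture and walls round the work are solid. World frame = base frame: x ahead of the robot, y to its left, z up, the work surface at z = 0. Lengths are in m, angles in rad, forces in N, time in s.
With the tool pointing down it reaches from about 0.275 to 0.75 m from the base axis. Payload 10.2 kg.
Tool frame: the origin (TCP) lies at the very end of the fingers, on their centre line; the grasp point (between the pads) lies 19 mm behind it; z points along the fingers, y is the line along which they close (so a half turn about z gives the same grasp; the last joint's range is limited). The gripper opens to 85 mm and grips with 20 to 120 N. Pads are 22 mm wide; open, the fingers measure 114 mm over their backs; the gripper's body (76 mm by 85 mm) begins 54 mm behind the grasp point. The pads swing forward as they close: fully open they stand 13 mm farther back than shut.
Start: joints at [-1.478, 0.313, 1.498, -0, 1.331, -0.223], TCP at [0.163, -0.499, 0.231] pointing down, gripper open.
Joint ranges: [-2.94, 2.94], [-0.97, 2.17], [0.19, 2.56], [-1.23, 4.37], [0.02, 3.11], [-2.88, 2.88]. Speed limits (rad/s): [2.39, 2.39, 3.01, 3.14, 3.14, 3.14].

INTERFACE

Orientations are given as a rotation vector (axis times angle).
In Python, from plant import manip, gripper_to, planner, cams, get_t, get_qpos, get_qvel, get_tau, get_tcp_pos, get_orientation, get_force, get_moment, get_grip_width, get_gripper_force gives the robot as it stands. Calls block until the motion is done:
- manip.reach(position, orientation): joint-space move of the TCP to a pose.
- manip.move_straight(position, velocity=0.15, attitude=None): straight line of the TCP; attitude=None keeps the orientation; velocity is the mean speed in m/s.
- manip.set_joints(angles): joint-space move.
- gripper_to(opening): opening from 0.0 (shut) to 1.0 (fully open); the grip force is fixed at half the most; returns when the fingers have stopped.
- manip.hold(seconds).
- planner.ik(position, orientation): joint angles nearest the present ones, or None.
- cams.grab_frame(name): name is "side" or "top"; returns (picture, depth): 384x512x3 uint8, blue, green, red; 384x512 float32, m along the optical axis (not along the pixel's ray), 0 where there is no reading.
- cams.calibration(name): a dict with "K" (3x3 intrinsics, pixels), "world_from_camera" (4x4, takes a point from camera to world coordinates). Camera axes: x right, y down, z forward; pixel columns grow to the right and rows downward; lengths in m; the calibration is good to about 2 mm. A picture is of the moment at which its call begins. calibration takes no time and is no camera call.
A pose or a line that the arm cannot do raises manip.IKError and nothing moves.
- manip.job_done(): hands the job in; it is judged then, once.
Readings, each from a call of its own:
- get_t(): time.
- get_qpos(): joint angles.
- get_qvel(): joint speeds.
- get_tau(): joint torques, N m.
- get_tcp_pos(): TCP position.
- get_orientation(): TCP orientation.
- get_force(): force on the tool from outside, world axes, zero at the start.
- get_moment(): the same for the moment, N m.
- get_grip_width(): opening from 0.0 (shut) to 1.0 (fully open).
- get_gripper_force(): force on a finger pad.
Only numpy, scipy, OpenCV 4.12 (cv2) and the standard library are available. Lean on these libraries where they do the work, as an engineer would, in place of code of your own. Each camera call takes 0.05 s, during which the arm holds its last target. There are 200 camera calls.

## Working session

There is one attempt and no reset: what is moved stays moved. The work goes in short steps, each a Python script; the robot and the scene stay as the last script left them, time stands still between calls to the robot, and variables do not carry over. Pictures are saved under pics/ and viewed, at most 10 in all, crops included, and the job is handed in when it is done.

```bash
mkdir -p pics; ls
python3 - <<'E'
from plant import *
import cv2,numpy as np
for n in("side","top"):
    p,d=cams.grab_frame(n);cv2.imwrite(f"pics/{n}0.png",p);np.savez(f"{n}0.npz",p=p,d=d,**cams.calibration(n))
    print(n,cams.calibration(n)["world_from_camera"].round(3).tolist(),cams.calibration(n)["K"].round(1).tolist())
print(get_t())
E
```

```text
pics
side [[-0.948, -0.191, 0.256, 0.241], [-0.319, 0.59, -0.742, 0.58], [-0.009, -0.785, -0.62, 0.61], [0.0, 0.0, 0.0, 1.0]] [[400.6, 0.0, 256.6], [0.0, 400.6, 187.8], [0.0, 0.0, 1.0]]
top [[-0.008, -0.992, 0.125, 0.318], [-1.0, 0.009, 0.006, -0.101], [-0.007, -0.125, -0.992, 1.258], [0.0, 0.0, 0.0, 1.0]] [[442.0, 0.0, 252.9], [0.0, 442.0, 189.5], [0.0, 0.0, 1.0]]
0.1
```

View pics/side0.png

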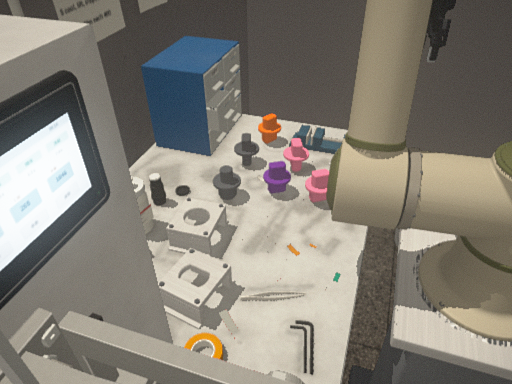

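View pics/top0.png

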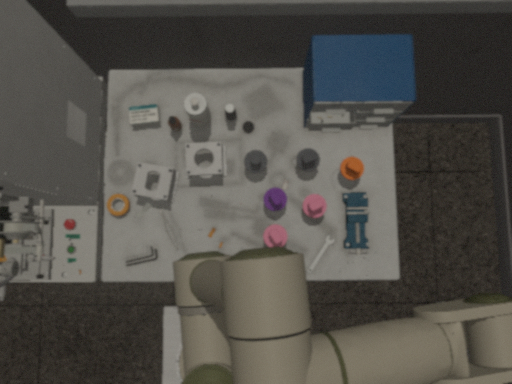

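Side view: the dark arbors are at (246,150) and (227,182). The look-alikes are orange (270,128), pink (296,153) and (319,185), and purple (277,177). The brackets are at (197,218) and (196,278). In the top view the dark arbors are at (308,160) and (256,162), and the brackets at (205,158) and (153,182). I'll check the choice in one close crop.

Run:
```python
import cv2,numpy as np
s=cv2.imread("pics/side0.png");t=cv2.imread("pics/top0.png")
a=cv2.resize(s[125:205,200:270],None,fx=5,fy=5,interpolation=cv2.INTER_CUBIC) #350x400
b=cv2.resize(t[135:190,235:335],None,fx=4,fy=4,interpolation=cv2.INTER_CUBIC) #400x220
c=cv2.resize(t[130:210,125:235],None,fx=3.5,fy=3.5,interpolation=cv2.INTER_CUBIC)
H=np.zeros((520,760,3),np.uint8);H[:400,:350]=a;H[:220,355:755]=b;H[230:230+c.shape[0],355:355+c.shape[1]]=c
H=cv2.convertScaleAbs(H,alpha=1.4,beta=10)
cv2.imwrite("pics/crop1.png",H)
```

```text
(no output)
```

View pics/crop1.png

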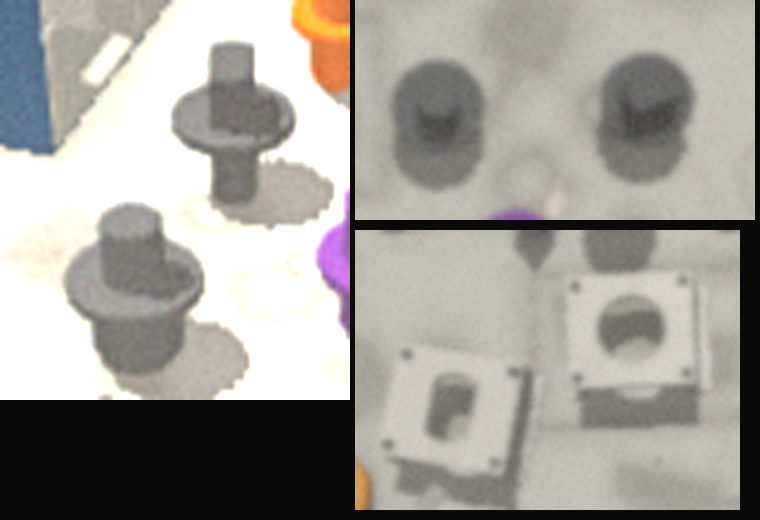

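The flatted arbor is the narrow-shanked one, at side (246,150) and top (308,160). The left bracket, at top (153,182), has the flat-sided hole. Next I'll measure both.

```bash
cat > h.py <<'E'
import numpy as np,cv2
def cloud(f):
    v,u=np.mgrid[:384,:512];d=f["d"];K=f["K"]
    P=np.stack([(u-K[0,2])/K[0,0]*d,(v-K[1,2])/K[1,1]*d,d],-1)
    T=f["world_from_camera"];return P@T[:3,:3].T+T[:3,3]
def rectify(f,z,c,s=0.0005,n=300):
    "picture of plane z about c; col=+x,row=+y, s m per pixel"
    K,T=f["K"],np.linalg.inv(f["world_from_camera"])
    P=K@T[:3]
    M=np.array([[s,0,c[0]-s*n/2],[0,s,c[1]-s*n/2],[0,0,z],[0,0,1]])
    return cv2.warpPerspective(f["p"],P@M,(n,n),flags=cv2.INTER_CUBIC|cv2.WARP_INVERSE_MAP)
E
python3 - <<'E'
from h import *
F={n:np.load(n+"0.npz") for n in("side","top")}
C={n:cloud(F[n]) for n in F}
cA=C["top"][157,308][:2];cB=C["top"][182,140][:2]
print("arb",C["top"][155:170:2,308].round(3).tolist(),C["side"][136:172:4,246].round(3).tolist())
for n in F:
    P=C[n][(F[n]["d"]>0)]
    for nm,c,r,z0,z1 in(("grip",cA,.06,.068,.092),("collar",cA,.06,.04,.055),("plate",(C["top"][182,153][:2]),.085,.05,.064)):
        Q=P[(np.hypot(*(P[:,:2]-c).T)<r)&(P[:,2]>z0)&(P[:,2]<z1)]
        if len(Q)>5: print(n,nm,len(Q),np.median(Q,0).round(4),cv2.minAreaRect(Q[:,:2].astype(np.float32)*1000))
# rectified pics
hb=C["top"][182,153][:2]
ims=[rectify(F[n],z,c) for z,c in((.08,cA),(.056,hb)) for n in("top","side")]
print(cA,hb)
cv2.imwrite("pics/rect.png",cv2.convertScaleAbs(np.vstack([np.hstack(ims[:2]),np.hstack(ims[2:])]),alpha=1.3))
E
```

```text
arb [[0.559, -0.244, 0.079], [0.553, -0.244, 0.082], [0.548, -0.244, 0.079], [0.542, -0.243, 0.081], [0.541, -0.246, 0.061], [0.537, -0.247, 0.05], [0.532, -0.247, 0.047], [0.526, -0.247, 0.048]] [[0.554, -0.249, 0.08], [0.547, -0.23, 0.08], [0.547, -0.23, 0.069], [0.548, -0.232, 0.055], [0.546, -0.224, 0.048], [0.547, -0.226, 0.035], [0.547, -0.224, 0.023], [0.548, -0.228, 0.008], [0.544, -0.215, 0.005]]
side grip 104 [ 0.5512 -0.237   0.0797] ((552.58203125, -243.98403930664062), (22.84459686279297, 40.57893753051758), 15.679326057434082)
side collar 244 [ 0.5463 -0.2338  0.0481] ((553.4241333007812, -245.30308532714844), (63.65846633911133, 63.67710876464844), 13.526470184326172)
side plate 2083 [0.4938 0.1918 0.0559] ((496.55352783203125, 183.9612579345703), (102.36573791503906, 91.53726196289062), 79.50210571289062)
top grip 131 [ 0.5532 -0.2461  0.0798] ((553.7304077148438, -245.5508270263672), (24.970163345336914, 40.2517204284668), 18.639230728149414)
top collar 288 [ 0.5465 -0.2433  0.0474] ((553.2357177734375, -246.1555938720703), (63.244056701660156, 64.31566619873047), 45.41340637207031)
top plate 970 [0.4957 0.1853 0.0555] ((496.91064453125, 184.99404907226562), (101.84378814697266, 90.71449279785156), 79.42178344726562)
[ 0.55326112 -0.2435281 ] [0.50106659 0.19519962]
```

View pics/rect.png

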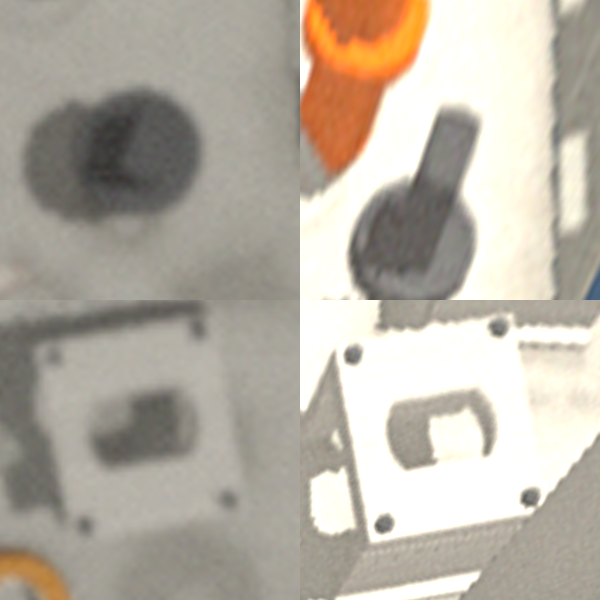

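The crops confirm the choice. The arbor is at about (0.553,-0.2455) with its pinch axis at about 17°. The hole is at about (0.4967,0.1845) with its x at -10.6°. Next are the IK branches, a clearance check near the cabinet, and then the grasp approach.

```bash
cat >> h.py <<'E'
from scipy.spatial.transform import Rotation as R
def down(deg):
    a=np.radians(deg);y=np.array([np.cos(a),np.sin(a),0]);z=np.array([0,0,-1.])
    return R.from_matrix(np.c_[np.cross(y,z),y,z]).as_rotvec()
A=np.array([.5533,-.2455]);H=np.array([.4967,.1845]);YA,YH=17.,79.4
E
python3 - <<'E'
from h import *
from plant import *
print(down(0),get_orientation())
for k in(0,180):
  print(k,planner.ik([*A,.18],down(YA+k)),planner.ik([*A,.052],down(YA+k)),"H",planner.ik([*H,.18],down(YH+k)),planner.ik([*H,.068],down(YH+k)))
F=[np.load(n+"0.npz") for n in("side","top")]
P=np.vstack([cloud(f)[f["d"]>0] for f in F])
for c,z in((A,.085),(H,.075)):
  Q=P[(P[:,2]>z)&(P[:,2]<.6)];r=np.hypot(*(Q[:,:2]-c).T);i=r.argsort()[:2000:150];print(Q[i].round(3).tolist(),r[i].round(3))
M=P[(P[:,1]>-.2)&(P[:,1]<.2)&(P[:,0]>.38)&(P[:,0]<.62)];print("max z on the way",np.percentile(M[:,2],[99,99.9,100]))
print(get_grip_width())
E
```

```text
[2.22144147 2.22144147 0.        ] [-3.10137975e+00 -4.93781949e-01 -9.04209299e-05]
0 [-6.10935914e-01  5.29746115e-01  1.31408269e+00 -4.44089210e-16
  1.29776385e+00 -9.07641887e-01] [-6.10935914e-01  6.71375461e-01  1.43887383e+00 -4.44089210e-16
  1.03134337e+00 -9.07641887e-01] H [ 1.34362229e-01  3.68546820e-01  1.55918075e+00 -4.44089210e-16
  1.21386509e+00 -1.25142920e+00] [ 1.34362229e-01  5.10675931e-01  1.67415270e+00 -4.44089210e-16
  9.56764018e-01 -1.25142920e+00]
180 [-6.10935914e-01  5.29746115e-01  1.31408269e+00 -4.44089210e-16
  1.29776385e+00  2.23395077e+00] [-6.10935914e-01  6.71375461e-01  1.43887383e+00 -4.44089210e-16
  1.03134337e+00  2.23395077e+00] H [ 1.34362229e-01  3.68546820e-01  1.55918075e+00 -4.44089210e-16
  1.21386509e+00  1.89016346e+00] [ 1.34362229e-01  5.10675931e-01  1.67415270e+00 -4.44089210e-16
  9.56764018e-01  1.89016346e+00]
[[0.616, -0.277, 0.107], [0.628, -0.26, 0.122], [0.628, -0.275, 0.102], [0.628, -0.287, 0.149], [0.627, -0.301, 0.122], [0.653, -0.245, 0.093], [0.655, -0.257, 0.23], [0.657, -0.241, 0.224], [0.658, -0.246, 0.169], [0.655, -0.277, 0.198], [0.662, -0.239, 0.162], [0.66, -0.276, 0.237], [0.655, -0.295, 0.221], [0.669, -0.241, 0.177]] [0.07  0.076 0.08  0.086 0.093 0.1   0.102 0.104 0.105 0.107 0.109 0.111
 0.113 0.115]
[[0.5, 0.351, 0.228], [0.497, 0.352, 0.453], [0.497, 0.353, 0.358], [0.493, 0.353, 0.397], [0.479, 0.352, 0.408], [0.48, 0.353, 0.221], [0.476, 0.352, 0.248], [0.507, 0.353, 0.398], [0.509, 0.353, 0.469], [0.481, 0.353, 0.387], [0.521, 0.352, 0.22], [0.471, 0.352, 0.268], [0.485, 0.354, 0.28], [0.495, 0.355, 0.481]] [0.166 0.168 0.168 0.168 0.169 0.169 0.169 0.169 0.169 0.17  0.17  0.17
 0.17  0.17 ]
max z on the way [0.07915953 0.08227538 0.08556398]
0.9945575797261165
```

Run:
```python
from h import *
from plant import *
manip.reach([*A,.16],down(YA)); gripper_to(.62)
print(get_t(),get_force(),get_tcp_pos())
manip.move_straight([*A,.054],.08)
print(get_t(),get_force(),get_tcp_pos(),get_grip_width())
p,d=cams.grab_frame("side");cv2.imwrite("pics/g1.png",cv2.resize(p[80:230,170:370],None,fx=4,fy=4))
```

```text
2.2417 [0.25027219 0.41752951 0.03176009] [ 0.55322616 -0.24564214  0.16001172]
3.7167 [ 0.74017027 -0.52793533  0.46414127] [ 0.55353797 -0.24566011  0.05453273] 0.6139390737846644
```

View pics/g1.png

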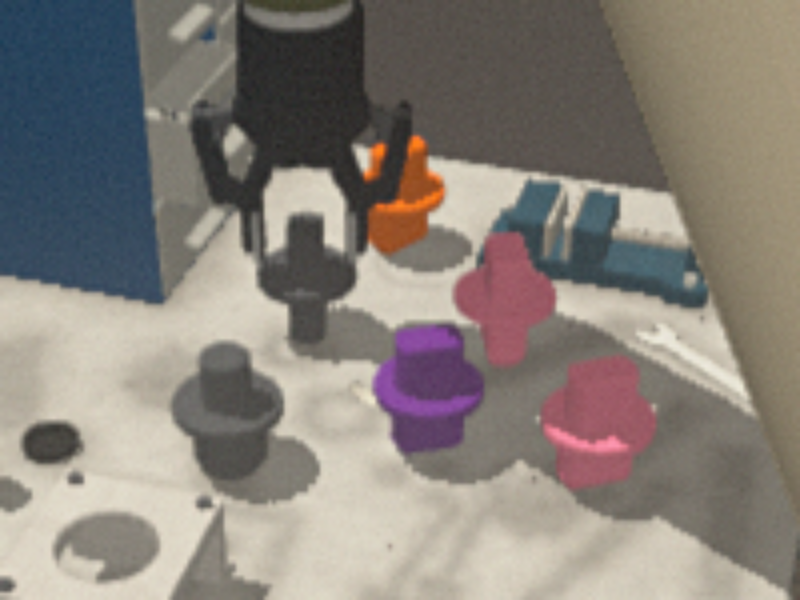

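The open fingers straddle the grip (crop 305,235), centred and just above the collar. I'll close, lift a little, check, then carry it over to the bracket.

Run:
```python
from h import *
from plant import *
gripper_to(0.0)
print(get_t(),get_grip_width(),get_gripper_force(),get_force())
manip.move_straight([*A,.18],.1)
print(get_t(),get_grip_width(),get_gripper_force(),get_force())
if get_grip_width()>.15:
    manip.reach([*H,.18],down(YH))
    manip.move_straight([*H,.130],.06)
    manip.hold(.3)
    print(get_t(),get_grip_width(),get_force(),get_moment(),get_tcp_pos())
for n in("side","top"):
    p,d=cams.grab_frame(n);np.savez(n+"1.npz",p=p,d=d,**cams.calibration(n))
    q=p[140:340,130:300] if n=="side" else p[110:250,90:260]
    cv2.imwrite(f"pics/h_{n}.png",cv2.resize(q,None,fx=3,fy=3))
a,b=cv2.imread("pics/h_side.png"),cv2.imread("pics/h_top.png")
C=np.zeros((600,800,3),np.uint8);a=cv2.resize(a,(400,470));b=cv2.resize(b,(400,330));C[:470,:400]=a;C[:330,400:]=b;cv2.imwrite("pics/h.png",C)
```

```text
4.1333 0.2670028038782452 58.83430162526565 [-0.09093782 -0.33433559  4.12131282]
5.5417 0.2710593692225871 58.10872436099089 [ 0.02215486  0.16845447 -2.69002211]
8.4167 0.2709257909410346 [ 0.79388336  0.30698691 -4.14931849] [-0.02063072  0.04430441 -0.01180318] [0.49676191 0.18452333 0.13016749]
```

View pics/h.png

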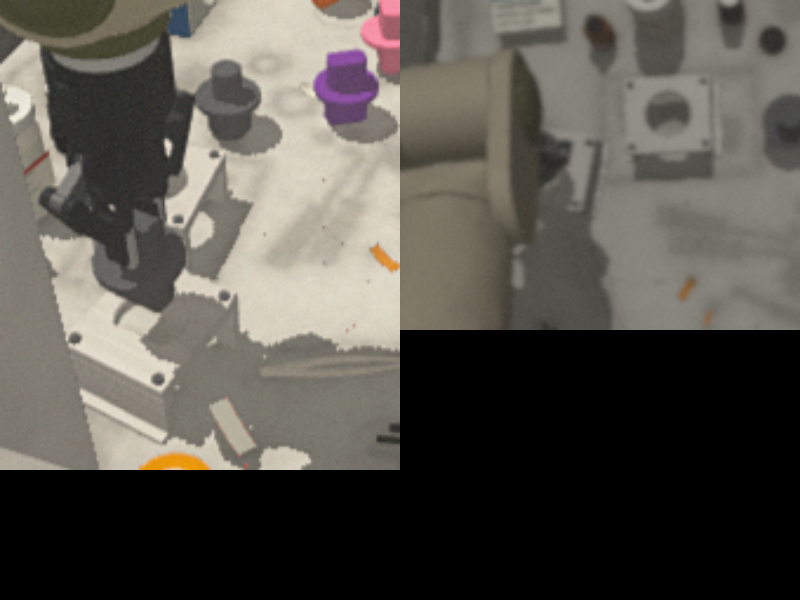

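The arbor is held upright above the flat hole (side crop 150,260), and the grip width of 23 mm means the flats are seated. I'll lower it in steps while watching the force.

Run:
```python
from h import *
from plant import *
f0=get_force()
for z in(.118,.110,.100,.090,.080,.075,.0725,.071,.070,.069,.068,.067):
    manip.move_straight([*H,z],.05)
    f=get_force()-f0;print(z,round(get_t(),2),f.round(1),get_tcp_pos()[2].round(4))
    if f[2]>3 or np.hypot(*f[:2])>6: break
p,d=cams.grab_frame("side");cv2.imwrite("pics/i.png",cv2.resize(p[180:330,130:300],None,fx=4,fy=4))
```

```text
0.118 8.91 [ 0.8 -0.7  0.3] 0.1176
0.11 9.22 [ 0.3 -0.  -0.2] 0.1096
0.1 9.57 [ 1.5  0.  -0.2] 0.0996
0.09 9.92 [1.  0.7 0.7] 0.0896
0.08 10.27 [ 0.1 -0.4  0.3] 0.0796
0.075 10.52 [ 1.5  0.2 -0. ] 0.0747
0.0725 10.77 [ 0.2  0.  -0.4] 0.0724
0.071 11.02 [1.5 0.1 0.6] 0.0709
0.07 11.27 [-1.5 -0.7  7.1] 0.0704
```

View pics/i.png

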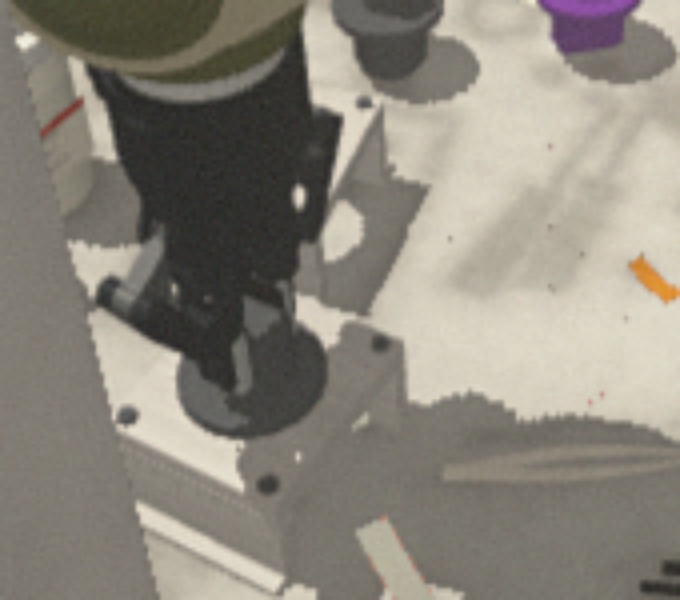

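The collar seated on the plate (crop 255,385) at the predicted height. Release and withdraw.

Run:
```python
from h import *
from plant import *
gripper_to(.6)
print(get_force(),get_grip_width())
manip.move_straight([*H,.2],.1)
manip.reach([.35,-.2,.3],down(YH)); manip.hold(.3)
p,d=cams.grab_frame("side");np.savez("side2.npz",p=p,d=d,**cams.calibration("side"))
P=cloud(np.load("side2.npz"))[d>0]
for z0,z1 in((.086,.11),(.0615,.068)):
    Q=P[(np.hypot(*(P[:,:2]-H).T)<.045)&(P[:,2]>z0)&(P[:,2]<z1)]
    if len(Q): print(len(Q),np.median(Q,0).round(4),cv2.minAreaRect(Q[:,:2].astype(np.float32)*1000))
print(get_t(),get_force())
cv2.imwrite("pics/j.png",cv2.resize(p[120:320,120:320],None,fx=3,fy=3))
```

```text
[ 0.20559806  0.5123127  -1.06974107] 0.5973234037815947
312 [0.4961 0.1872 0.0956] ((497.0944519042969, 184.0689697265625), (25.576040267944336, 38.99908447265625), 79.07606506347656)
502 [0.49   0.1969 0.0639] ((495.35565185546875, 188.1395263671875), (64.82424926757812, 56.72825622558594), 30.084087371826172)
15.0583 [ 0.562747   -0.41841341  0.15881488]
```

View pics/j.png

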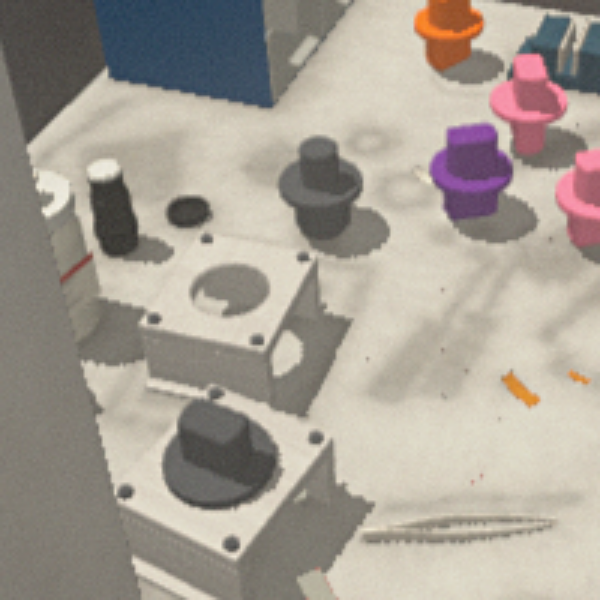

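The arbor sits home in the flat hole (crop 220,455), with its collar flush at z 0.064. The round arbor (320,190) hasn't moved.

```bash
python3 -c "
from plant import *
print(manip.job_done(),get_t())"
```

```text
the job is handed in; nothing more can be done
the job is handed in; nothing more can be done
```

The flatted arbor was lowered into the flat-sided hole until its collar rested on the bracket, then released; the round arbor was left standing, and the job was handed in at about 15 s on the robot's clock.

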